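# Cover the middle paint cup with the lid that fits

### The job

Three open paint cups stand in a row on the wooden board, and three lids of different sizes lie on the table. Put the lid that fits the middle cup of the row onto it, so that it sits flat on the rim all round with its plug in the mouth. Leave the cups, the other two lids and the other things on the table standing where they are.

Things in the scene. Friction and masses are not known exactly. Their poses are not given: they have to be found in the camera images.
- board_middle (a point): Middle of the upper face of the light wooden cup board, 205 mm long (its y axis, the row of cups), 70 mm wide, 10 mm thick, fixed to the table. Three open cups stand on it in a row 68 mm apart, in any order of size; the middle cup stands within a few mm of this point.
- cup_small_mouth (a point): Centre of the open mouth, at the rim, of the small plain round aluminium cup: inner diameter 36 mm, outer 42 mm, wall 3 mm, 45 mm high (rim 45 mm above the board's upper face); loose, 0.25 kg; z points up out of the mouth.
- cup_medium_mouth (a point): Centre of the open mouth, at the rim, of the medium plain round aluminium cup: inner diameter 46 mm, outer 52 mm, wall 3 mm, 45 mm high (rim 45 mm above the board's upper face); loose, 0.25 kg; z points up out of the mouth.
- cup_large_mouth (a point): Centre of the open mouth, at the rim, of the large plain round aluminium cup: inner diameter 56 mm, outer 62 mm, wall 3 mm, 45 mm high (rim 45 mm above the board's upper face); loose, 0.25 kg; z points up out of the mouth.
- lid_small_knob (a point): Grasp point on the axis of the small lid's knob: an upright round dark wooden knob, 18 mm in diameter, 34 mm high, above the lid's flange. The point is 35 mm above the lid's lowest face, 23 mm above the flange's top, 11 mm below the knob's top. The loose lid lies plug down; z points up. Seated on its cup, this point is 27 mm above the rim.
- lid_small_seat (a point): Centre of the underside of the small lid's round aluminium flange, 27 mm below its knob point. The flange (44 mm in diameter, 4 mm thick) rests on the rim of the small cup; the plug under it (30 mm in diameter, 8 mm deep, foot bevelled 2 mm) drops into the mouth. z points up.
- lid_medium_knob (a point): Grasp point on the axis of the medium lid's knob: an upright round dark wooden knob, 18 mm in diameter, 34 mm high, above the lid's flange. The point is 35 mm above the lid's lowest face, 23 mm above the flange's top, 11 mm below the knob's top. The loose lid lies plug down; z points up. Seated on its cup, this point is 27 mm above the rim.
- lid_medium_seat (a point): Centre of the underside of the medium lid's round aluminium flange, 27 mm below its knob point. The flange (54 mm in diameter, 4 mm thick) rests on the rim of the medium cup; the plug under it (40 mm in diameter, 8 mm deep, foot bevelled 2 mm) drops into the mouth. z points up.
- lid_large_knob (a point): Grasp point on the axis of the large lid's knob: an upright round dark wooden knob, 18 mm in diameter, 34 mm high, above the lid's flange. The point is 35 mm above the lid's lowest face, 23 mm above the flange's top, 11 mm below the knob's top. The loose lid lies plug down; z points up. Seated on its cup, this point is 27 mm above the rim.
- lid_large_seat (a point): Centre of the underside of the large lid's round aluminium flange, 27 mm below its knob point. The flange (64 mm in diameter, 4 mm thick) rests on the rim of the large cup; the plug under it (50 mm in diameter, 8 mm deep, foot bevelled 2 mm) drops into the mouth. z points up.
- dropper: Bystander: amber dropper bottle with a black top, 34 mm wide, 102 mm high; origin at the centre of its underside; loose.
- eraser: Bystander: worn pale eraser, 22 x 50 x 13 mm; origin at the centre of its underside; loose.

How it is judged:
By the outcome, as a careful person would: the job done as asked, in the order asked, and still so for the second after the job is handed in, with the robot touching nothing.
It also fails if it takes over 29 s, if anything falls off the work surface, if the arm or the gripper's body presses on something with over 40 N, if the wrist force passes 120 N, or if a joint passes its speed limit or range.

### The arm

A 6-joint arm with a two-finger parallel gripper is mounted at the origin on a cart in front of the work surface, level with it; the furniture and walls round the work are solid. World frame = base frame: x ahead of the robot, y to its left, z up, the work surface at z = 0. Lengths are in mm, angles in degrees, forces in N, time in s.
With the tool pointing down it reaches from about 300 to 850 mm from the base axis. Payload 4.2 kg.
Tool frame: the origin (TCP) lies at the very end of the fingers, on their centre line; the grasp point (between the pads) lies 19 mm behind it (env.grasp_offset is the distance from the TCP to the grasp point, in mm); z points along the fingers, y is the line along which they close (so a half turn about z gives the same grasp; the last joint's range is limited). The gripper opens to 91 mm and grips with 3 to 60 N. Pads are 32 mm wide; open, the fingers measure 118 mm over their backs; the gripper's body (76 mm by 178 mm) begins 60 mm behind the grasp point.
Start: joints at [-75.344, 18.312, 89.639, -0, 72.044, -1.146], TCP at [156.585, -553.285, 213.976] pointing down, gripper open.
Joint ranges: [-177.97, 177.97], [-48.28, 115.42], [12.27, 149.76], [-77.06, 257.06], [2.81, 150.46], [-146.56, 146.56]. Speed limits (degrees/s): [147.25, 147.25, 180, 180, 180, 180].

### API

Orientations are given as [roll, pitch, yaw] about the fixed x, y, z axes, in that order (R = Rz(yaw) Ry(pitch) Rx(roll)).
In Python, from workcell import env gives the robot as it stands. The module is installed in compiled form; this text tells all that it offers.
- The arm moves only by the tool send_rows, never from a script. Its argument "motion" is a list of rows, each an object of numbers: "tx", "ty", "tz": the shift along the tool's x, y, z in units of 500 mm (1.0 is 500 mm); "rx", "ry", "rz": the turn, a rotation vector about the tool's x, y, z in units of 30 degrees (1.0 is 30 degrees); "gripper": the closure, from -1 (fully open) to 1 (shut). In form: [{"tx": .., "ty": .., "tz": .., "rx": .., "ry": .., "rz": .., "gripper": ..}, ...]. A call has 1 to 12 rows; each row shifts and turns the commanded pose from where the row before left it, along the tool's axes as they then stand; what a row does not reach is not made up. A row lasts 1/8 s, in which the tool goes at most 62.5 mm and 10.7 degrees, less where a joint would pass 70% of its speed; a pose out of reach is approached as far as the arm can. A call with a number of a shift or a turn outside -1 to 1 is refused whole. A call with a gripper value outside its range is refused whole. The fingers move at their own pace and stop on an object; "grip_force" is the grip in N (left out, the last holds). Time passes only in rows, so rows that do not move let the fingers close. It gives the time, the measured TCP pose, the force, the opening and the grip force at its end, in the units of the state.
- env.state(): the state, without advancing time (a new reading comes with each control period).
- env.grab_frame(name): name is "scene" or "top" or "wrist"; returns a dict with "frame" (384x512x3 uint8, red, green, blue), "vertical_fov" (degrees; the focal length in pixels is half the picture's height over the tangent of half this angle, whatever the lens; pixels are square), "cx", "cy" (the principal point, pixels), "k1" (the pictures are not rectified: a ray, as slopes to the right and down, at radius r is drawn at 1 + k1 r^2 times it, then the intrinsics apply), "rvec" (rotation vector, rad) and "tvec" (3), from world to camera coordinates, as OpenCV has them; the wrist camera has in their place "T_tool_cam" (4x4, takes a point from camera to tool coordinates, whose origin is the TCP and whose axes are the flange's). Camera axes: x right, y down, z forward; pixel columns grow to the right and rows downward; lengths in mm; the calibration is good to about 2 mm. A picture is of the moment at which its call begins: read the wrist's pose just before it. There is no depth.
- env.job_done(): hands the job in; it is judged then, once.
The state is a dict: "time_s": time; "qpos": joint angles; "qvel": joint speeds; "effort": joint torques, N m; "ee_pos": TCP position; "ee_rot": TCP orientation; "force": force on the tool from outside, world axes, zero at the start; "torque": the same for the moment, N m; "gripper_width": finger opening in mm; "gripper_force": force on a finger pad.
Only numpy, scipy, OpenCV 4.12 (cv2) and the standard library are available. Lean on these libraries where they do the work, as an engineer would, in place of code of your own. Each camera call takes 0.05 s, during which the arm holds its last target. There are 200 camera calls.

## Working session

There is one attempt and no reset: what is moved stays moved. The work goes in short steps, Python scripts to look and compute and a tool call to move; the robot and the scene stay as the last step left them, time stands still between calls to the robot, and variables do not carry over. Pictures are saved under pics/ and viewed, at most 10 in all, crops included, and the job is handed in when it is done.

Besides the shell and the picture viewer there is one more tool, called after "Request:" in YAML: its name, and indented under it one key for each argument. send_rows: Moves the arm, as the interface text tells. Shifts and turns lie within -1 to 1; 1 stands for 500 mm of shift or 30 degrees of turn. Its arguments: {"type":"object","properties":{"motion":{"type":"array"},"grip_force":{"type":"number"}},"required":["motion"]}

```bash
mkdir -p pics; cat > h.py <<'E'
import numpy as np, cv2
from scipy.spatial.transform import Rotation as R
from workcell import env
def grab(name):
    s=env.state(); g=env.grab_frame(name); g['s']=s
    h,w=g['frame'].shape[:2]; g['f']=h/2/np.tan(np.radians(g['vertical_fov'])/2)
    if name=='wrist':
        T=np.eye(4); T[:3,:3]=R.from_euler('xyz',s['ee_rot'],degrees=True).as_matrix(); T[:3,3]=s['ee_pos']
        g['Twc']=T@np.array(g['T_tool_cam'])
    else:
        T=np.eye(4); T[:3,:3]=cv2.Rodrigues(np.array(g['rvec'],float))[0]; T[:3,3]=np.ravel(g['tvec']); g['Twc']=np.linalg.inv(T)
    return g
def K(g): return np.array([[g['f'],0,g['cx']],[0,g['f'],g['cy']],[0,0,1]])
def D(g): return np.array([g['k1'],0,0,0,0.])
def cast(g,px,z):
    p=cv2.undistortPoints(np.array(px,float).reshape(-1,1,2),K(g),D(g)).reshape(-1,2)
    d=np.c_[p,np.ones(len(p))]@g['Twc'][:3,:3].T; o=g['Twc'][:3,3]
    return o+d*((z-o[2])/d[:,2])[:,None]
def proj(g,P):
    T=np.linalg.inv(g['Twc']); 
    return cv2.projectPoints(np.array(P,float).reshape(-1,1,3),cv2.Rodrigues(T[:3,:3])[0],T[:3,3],K(g),D(g))[0].reshape(-1,2)
def save(g,n): cv2.imwrite('pics/'+n+'.png',g['frame'][:,:,::-1])
E
python3 - <<'E'
from h import *
a=grab('top');b=grab('scene');save(a,'top');save(b,'scene')
cv2.imwrite('pics/both.png',cv2.resize(np.vstack([a['frame'],b['frame']])[:,:,::-1],None,fx=.78,fy=.78))
print(a['Twc'].round(2),b['Twc'].round(2),a['f'],a['k1'],env.state())
E
```

```text
[[ 2.0000e-02 -9.9000e-01  1.5000e-01  4.2591e+02]
 [-1.0000e+00 -2.0000e-02 -1.0000e-02  3.4713e+02]
 [ 1.0000e-02 -1.5000e-01 -9.9000e-01  9.1235e+02]
 [ 0.0000e+00  0.0000e+00  0.0000e+00  1.0000e+00]] [[ 8.3000e-01 -4.2000e-01  3.6000e-01  2.2617e+02]
 [-5.6000e-01 -6.3000e-01  5.4000e-01 -1.3044e+02]
 [ 0.0000e+00 -6.5000e-01 -7.6000e-01  7.1957e+02]
 [ 0.0000e+00  0.0000e+00  0.0000e+00  1.0000e+00]] 355.9332974508256 -0.06861044051112611 {'time_s': 0.1, 'qpos': array([-7.53410668e+01,  1.83475813e+01,  8.96979796e+01, -6.37927635e-04,
        7.20443846e+01, -1.14608412e+00]), 'qvel': array([ 0.06842586, -0.04866774, -0.10942776,  0.01847002, -0.02281774,
       -0.01784474]), 'effort': array([ 4.23048486e-04, -4.13332951e+01, -2.32510257e+01,  7.28862570e-02,
        4.22279129e-02, -5.21228799e-05]), 'ee_pos': array([ 156.49316443, -552.83424481,  213.21806874]), 'ee_rot': array([-1.79910060e+02, -1.19262767e-03,  1.58052135e+01]), 'force': array([-0.7595694 ,  0.45449189,  0.09057415]), 'torque': array([-0.0146598 ,  0.0043854 , -0.05216502]), 'gripper_force': 0.0, 'gripper_width': 91.44257084194177}
```

View pics/both.png

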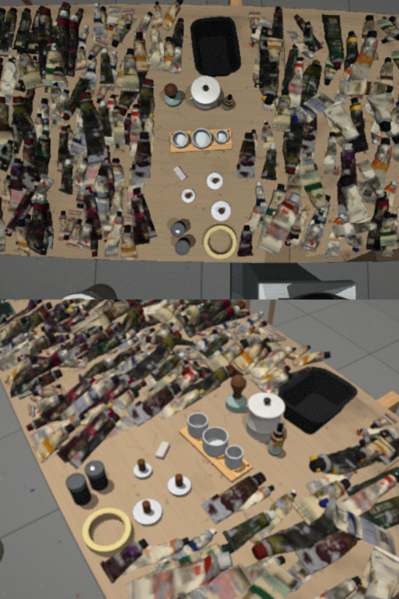

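The top view shows the cup row at about (258,177) in full-resolution pixels and the three lids at about (241,251), (275,232) and (283,270). The middle cup looks the largest, so I'll zoom in to check.

```bash
python3 - <<'E'
from h import *
a=cv2.imread('pics/top.png')[145:295,205:315]; b=cv2.imread('pics/scene.png')[100:310,150:350]
a=cv2.resize(a,None,fx=3.6,fy=3.6,interpolation=2); b=cv2.resize(b,(380,400))
o=np.zeros((540,800,3),np.uint8);o[:540,:396]=a;o[:400,400:780]=b;cv2.imwrite('pics/crop.png',o)
g=grab('top')
for n,p,z in [('cups',(258,177),55),('l1',(241,251),12),('l2',(275,232),12),('l3',(283,270),12)]: print(n,cast(g,[p],z).round(0))
E
```

```text
cups [[603. 347.  55.]]
l1 [[422. 386.  12.]]
l2 [[471. 301.  12.]]
l3 [[377. 280.  12.]]
```

View pics/crop.png

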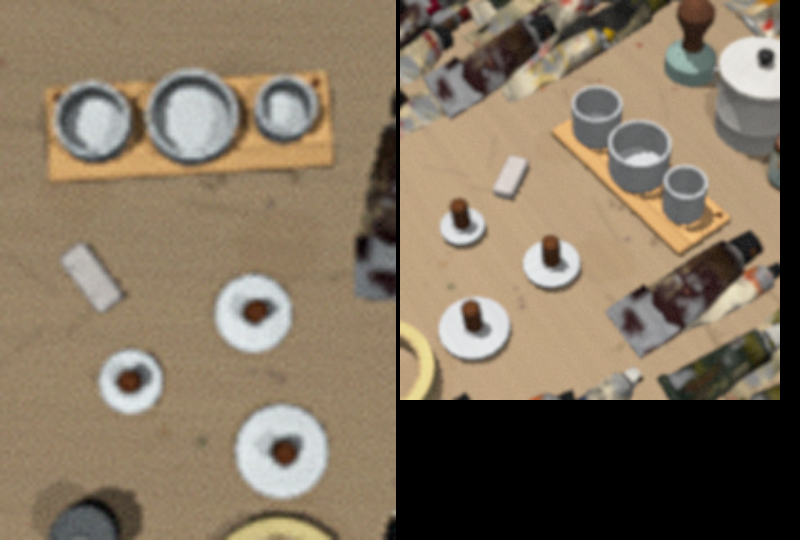

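```bash
cat >> h.py <<'E'
def circ(g,mask,z,near,rmm):
    """contour nearest to world point near, cast to plane z, circle centre + diameter"""
    cs=cv2.findContours(mask.astype(np.uint8),cv2.RETR_EXTERNAL,cv2.CHAIN_APPROX_NONE)[0]
    best=None
    for c in cs:
        if len(c)<20: continue
        P=cast(g,cv2.convexHull(c).reshape(-1,2),z)[:,:2].astype(np.float32)
        m=cast(g,c.reshape(-1,2),z)[:,:2].astype(np.float32)
        (x,y),r=cv2.minEnclosingCircle(P)
        d=np.hypot(x-near[0],y-near[1])
        if d<40 and r>rmm*.7 and r<rmm*1.5 and (best is None or d<best[0]):
            A=np.c_[2*P,np.ones(len(P))]; s=np.linalg.lstsq(A,(P**2).sum(1),rcond=None)[0]
            best=(d,s[:2].round(1),2*np.sqrt(s[2]+s[0]**2+s[1]**2).round(2),round(2*r,1))
    return best
E
python3 - <<'E'
from h import *
for n in ('top','scene'):
    g=grab(n); hsv=cv2.cvtColor(g['frame'],cv2.COLOR_RGB2HSV)
    S,V=hsv[...,1],hsv[...,2]
    for nm,p,z,r in [('lid L',(377,280),12,32),('lid M',(471,301),12,27),('lid S',(422,386),12,22)]:
        print(n,nm,circ(g,(S<50)&(V>150),z,p,r))
    for sm in (50,65): print(n,'cup',circ(g,(S<sm),55,(603,347),31))
    kn=(hsv[...,0]<12)&(S>110)&(V<120)
    cv2.imwrite(f'pics/k_{n}.png',kn*255)
E
```

```text
top lid L (np.float64(0.9671419611526463), array([376.8, 280.6]), np.float64(64.64), 65.8)
top lid M (np.float64(1.1357049419301684), array([471.6, 302. ]), np.float64(54.7), 55.8)
top lid S (np.float64(1.1205976402823736), array([422.6, 387. ]), np.float64(44.56), 45.2)
top cup (np.float64(0.6278189773614679), array([603.6, 347.2]), np.float64(64.66), 66.7)
top cup (np.float64(1.547586498970586), array([604. , 347.1]), np.float64(65.6), 68.1)
scene lid L (np.float64(1.2272714461234018), array([376.5, 281.1]), np.float64(64.52), 65.6)
scene lid M (np.float64(1.1991576422272274), array([471.2, 301.8]), np.float64(54.24), 55.5)
scene lid S (np.float64(1.1487716209851413), array([422.5, 386.9]), np.float64(44.24), 45.1)
scene cup None
scene cup None[ WARN:0@0.530] global loadsave.cpp:1063 imwrite_ Unsupported depth image for selected encoder is fallbacked to CV_8U.
```

Lid L is at about (376.7, 280.8) and the middle cup, which takes the large lid, is at about (603.6, 347.2). I'll move over the lid by way of (480,-150).

Request:
send_rows:
  motion:
    - {"tx": 0.0842,"ty": -0.06,"gripper": -0.1}
    - {"tx": 0.0842,"ty": -0.06,"gripper": -0.1}
    - {"tx": 0.0842,"ty": -0.06,"gripper": -0.1}
    - {"tx": 0.0842,"ty": -0.06,"gripper": -0.1}
    - {"tx": 0.0842,"ty": -0.06,"gripper": -0.1}
    - {"tx": 0.0842,"ty": -0.06,"gripper": -0.1}
    - {"tx": 0.0842,"ty": -0.06,"gripper": -0.1}
    - {"tx": 0.0842,"ty": -0.06,"gripper": -0.1}
    - {"tx": 0.0842,"ty": -0.06,"gripper": -0.1}
    - {"tx": 0.0842,"ty": -0.06,"gripper": -0.1}

```text
invalid input at $.motion[0]: expected keys tx, ty, tz, rx, ry, rz, gripper
```

Request:
send_rows:
  motion:
    - {"tx": 0.0036,"ty": -0.0886,"gripper": -0.1}
    - {"tx": 0.0036,"ty": -0.0886,"gripper": -0.1}
    - {"tx": 0.0036,"ty": -0.0886,"gripper": -0.1}
    - {"tx": 0.0036,"ty": -0.0886,"gripper": -0.1}
    - {"tx": 0.0036,"ty": -0.0886,"gripper": -0.1}
    - {"tx": 0.0036,"ty": -0.0886,"gripper": -0.1}
    - {"tx": 0.0036,"ty": -0.0886,"gripper": -0.1}
    - {"tx": 0.0036,"ty": -0.0886,"gripper": -0.1}
    - {"tx": 0.0036,"ty": -0.0886,"gripper": -0.1}
    - {"tx": 0.0036,"ty": -0.0886,"gripper": -0.1}
    - {"gripper": -0.1}
    - {"gripper": -0.1}

```text
invalid input at $.motion[0]: expected keys tx, ty, tz, rx, ry, rz, gripper
```

```bash
python3 - <<'E'
from h import *
g=grab('wrist');save(g,'w1');s=env.state()
print(s['time_s'],s['ee_pos'],s['ee_rot'],s['gripper_width'],s['qpos'],s['force'])
hsv=cv2.cvtColor(g['frame'],cv2.COLOR_RGB2HSV)
print(circ(g,(hsv[...,1]<50)&(hsv[...,2]>150),12,(377,281),32), proj(g,[[376.7,280.8,12],[376.7,280.8,46]]))
E
```

```text
0.3 [ 156.5424124  -553.11554421  213.69795963] [-1.79970615e+02 -3.14384353e-04  1.58013740e+01] 91.40233986545725 [-7.53436088e+01  1.83241555e+01  8.96618427e+01 -2.86823752e-04
  7.20433868e+01 -1.14489438e+00] [-0.00770175 -0.21955966 -0.83415541]
None [[-465.68891285 -250.53986248]
 [-532.44571582 -280.31547042]]
```

View pics/w1.png

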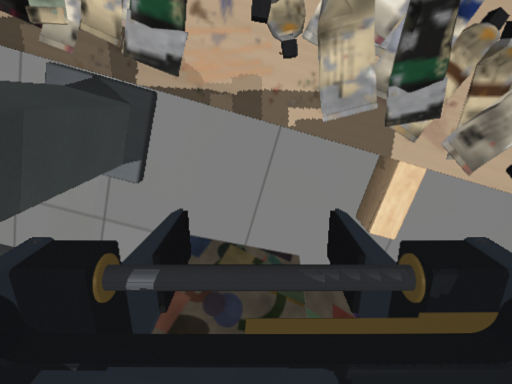

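Both moves were refused because every key is required, so the picture shows only the start pose, with the fingers at the bottom. I'll resend with all keys.

Request:
send_rows:
  motion:
    - {"tx": 0.0842,"ty": -0.06,"tz": 0,"rx": 0,"ry": 0,"rz": 0,"gripper": -0.1}
    - {"tx": 0.0842,"ty": -0.06,"tz": 0,"rx": 0,"ry": 0,"rz": 0,"gripper": -0.1}
    - {"tx": 0.0842,"ty": -0.06,"tz": 0,"rx": 0,"ry": 0,"rz": 0,"gripper": -0.1}
    - {"tx": 0.0842,"ty": -0.06,"tz": 0,"rx": 0,"ry": 0,"rz": 0,"gripper": -0.1}
    - {"tx": 0.0842,"ty": -0.06,"tz": 0,"rx": 0,"ry": 0,"rz": 0,"gripper": -0.1}
    - {"tx": 0.0842,"ty": -0.06,"tz": 0,"rx": 0,"ry": 0,"rz": 0,"gripper": -0.1}
    - {"tx": 0.0842,"ty": -0.06,"tz": 0,"rx": 0,"ry": 0,"rz": 0,"gripper": -0.1}
    - {"tx": 0.0842,"ty": -0.06,"tz": 0,"rx": 0,"ry": 0,"rz": 0,"gripper": -0.1}
    - {"tx": 0.0842,"ty": -0.06,"tz": 0,"rx": 0,"ry": 0,"rz": 0,"gripper": -0.1}
    - {"tx": 0.0842,"ty": -0.06,"tz": 0,"rx": 0,"ry": 0,"rz": 0,"gripper": -0.1}

```text
time_s: 1.55
ee_pos: [480.9, -148.5, 214.1]
ee_rot: [180.0, -0.0, 15.8]
force: [0.2, 0.0, 0.5]
gripper_width: 50.2
gripper_force: 0.0
```

Request:
send_rows:
  motion:
    - {"tx": -0.0126,"ty": -0.0882,"tz": 0,"rx": 0,"ry": 0,"rz": 0,"gripper": -0.1}
    - {"tx": -0.0126,"ty": -0.0882,"tz": 0,"rx": 0,"ry": 0,"rz": 0,"gripper": -0.1}
    - {"tx": -0.0126,"ty": -0.0882,"tz": 0,"rx": 0,"ry": 0,"rz": 0,"gripper": -0.1}
    - {"tx": -0.0126,"ty": -0.0882,"tz": 0,"rx": 0,"ry": 0,"rz": 0,"gripper": -0.1}
    - {"tx": -0.0126,"ty": -0.0882,"tz": 0,"rx": 0,"ry": 0,"rz": 0,"gripper": -0.1}
    - {"tx": -0.0126,"ty": -0.0882,"tz": 0,"rx": 0,"ry": 0,"rz": 0,"gripper": -0.1}
    - {"tx": -0.0126,"ty": -0.0882,"tz": 0,"rx": 0,"ry": 0,"rz": 0,"gripper": -0.1}
    - {"tx": -0.0126,"ty": -0.0882,"tz": 0,"rx": 0,"ry": 0,"rz": 0,"gripper": -0.1}
    - {"tx": -0.0126,"ty": -0.0882,"tz": 0,"rx": 0,"ry": 0,"rz": 0,"gripper": -0.1}
    - {"tx": -0.0126,"ty": -0.0882,"tz": 0,"rx": 0,"ry": 0,"rz": 0,"gripper": -0.1}
    - {"tx": 0,"ty": 0,"tz": 0,"rx": 0,"ry": 0,"rz": 0,"gripper": -0.1}

```text
time_s: 2.92
ee_pos: [298.3, 259.1, 214.0]
ee_rot: [-180.0, -0.0, 16.1]
force: [0.1, -0.4, -0.1]
gripper_width: 50.2
gripper_force: 0.0
```

```bash
python3 - <<'E'
from h import *
g=grab('wrist');save(g,'w2');s=env.state()
print(s['time_s'],s['ee_pos'],s['ee_rot'],s['gripper_width'],s['qpos'],s['force'])
hsv=cv2.cvtColor(g['frame'],cv2.COLOR_RGB2HSV)
m=(hsv[...,1]<50)&(hsv[...,2]>150)
for p,r in [((377,281),32),((471.5,302),27),((422.5,387),22)]: print(circ(g,m,12,p,r))
print(proj(g,[[376.7,280.8,12],[376.7,280.8,46]]))
E
```

```text
2.975 [298.78023748 257.73935654 213.86086673] [1.79964104e+02 6.73965197e-03 1.59831194e+01] 50.25976639525969 [ 3.91380681e+01  1.80584072e+00  1.10606106e+02 -3.28290653e-02
  6.76083686e+01  1.13167458e+02] [0.38121461 0.07191009 0.39569852]
(np.float64(2.371965304901254), array([376.7, 283.5]), np.float64(62.76), 63.8)
(np.float64(2.2856040010564667), array([471.1, 304.3]), np.float64(52.92), 54.2)
(np.float64(2.142847870926581), array([422.4, 389. ]), np.float64(43.02), 43.6)
[[259.46215929 102.95414237]
 [259.56003512 103.17386054]]
```

View pics/w2.png

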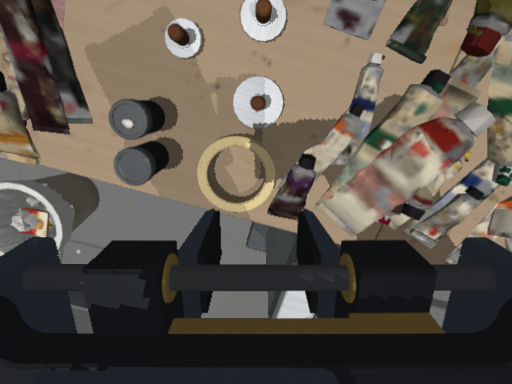

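The wrist view shows the large lid at pixel (259,103), clear of the tape ring. The arm was still settling, so I'll measure again.

```bash
cat > m.py <<'E'
from h import *
for i in range(2):
    g=grab('wrist')
    hsv=cv2.cvtColor(g['frame'],cv2.COLOR_RGB2HSV)
    m=(hsv[...,1]<50)&(hsv[...,2]>150)
    c=circ(g,m,12,(377,281),32); s=g['s']; y=np.radians(s['ee_rot'][2])
    d=c[1]-s['ee_pos'][:2]; ux=np.array([np.cos(y),np.sin(y)]); uy=np.array([np.sin(y),-np.cos(y)])
    print(s['ee_pos'].round(1),s['ee_rot'].round(2),c, 'tool d mm',d@ux,d@uy)
E
python3 m.py
```

```text
[298.8 257.7 213.9] [1.7996e+02 1.0000e-02 1.5980e+01] (np.float64(2.041639112535764), array([376.5, 283.3]), np.float64(62.86), 63.6) tool d mm 81.75356788746973 -3.172084155513826
[299.1 257.  213.8] [1.7995e+02 1.0000e-02 1.5880e+01] (np.float64(1.881335820305129), array([376.8, 283.3]), np.float64(62.92), 63.9) tool d mm 81.9054727693037 -4.069180791066873
```

Request:
send_rows:
  motion:
    - {"tx": 0.0543,"ty": -0.002,"tz": 0,"rx": 0,"ry": 0,"rz": 0,"gripper": -0.1}
    - {"tx": 0.0543,"ty": -0.002,"tz": 0,"rx": 0,"ry": 0,"rz": 0,"gripper": -0.1}
    - {"tx": 0.0543,"ty": -0.002,"tz": 0,"rx": 0,"ry": 0,"rz": 0,"gripper": -0.1}
    - {"tx": 0,"ty": 0,"tz": 0.077,"rx": 0,"ry": 0,"rz": 0,"gripper": -0.1}
    - {"tx": 0,"ty": 0,"tz": 0.077,"rx": 0,"ry": 0,"rz": 0,"gripper": -0.1}
    - {"tx": 0,"ty": 0,"tz": 0.077,"rx": 0,"ry": 0,"rz": 0,"gripper": -0.1}
    - {"tx": 0,"ty": 0,"tz": 0.077,"rx": 0,"ry": 0,"rz": 0,"gripper": -0.1}
    - {"tx": 0,"ty": 0,"tz": 0,"rx": 0,"ry": 0,"rz": 0,"gripper": -0.1}
    - {"tx": 0,"ty": 0,"tz": 0,"rx": 0,"ry": 0,"rz": 0,"gripper": -0.1}

```text
time_s: 4.2
ee_pos: [378.1, 282.1, 61.1]
ee_rot: [-180.0, -0.1, 15.7]
force: [0.3, 0.4, 0.6]
gripper_width: 50.2
gripper_force: 0.0
```

```bash
python3 - <<'E'
from h import *
g=grab('wrist');save(g,'w3');s=env.state()
print(s['time_s'],s['ee_pos'],s['ee_rot'],s['gripper_width'],s['force'])
print(proj(g,[[376.7,280.8,12],[376.7,280.8,46]]))
E
```

```text
4.25 [378.31996113 282.53953829  61.50711161] [-1.79944442e+02 -1.78727522e-01  1.57392459e+01] 50.033139695707355 [-0.23981299  0.66956132  0.37647916]
[[259.93108297 209.64489598]
 [260.15788603 227.1135764 ]]
```

View pics/w3.png

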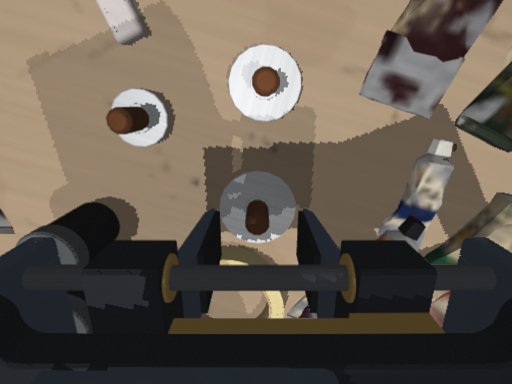

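The lid is centred between the fingers, with its flange at about (258,206) and its knob at about (257,220). I'll descend and grip.

Request:
send_rows:
  motion:
    - {"tx": -0.003,"ty": 0,"tz": 0.0295,"rx": 0,"ry": 0,"rz": 0,"gripper": -0.1}
    - {"tx": 0,"ty": 0,"tz": 0.0295,"rx": 0,"ry": 0,"rz": 0,"gripper": -0.1}
    - {"tx": 0,"ty": 0,"tz": 0.0295,"rx": 0,"ry": 0,"rz": 0,"gripper": -0.1}
    - {"tx": 0,"ty": 0,"tz": 0,"rx": 0,"ry": 0,"rz": 0,"gripper": -0.1}
    - {"tx": 0,"ty": 0,"tz": 0,"rx": 0,"ry": 0,"rz": 0,"gripper": 0.4}
    - {"tx": 0,"ty": 0,"tz": 0,"rx": 0,"ry": 0,"rz": 0,"gripper": 1}
    - {"tx": 0,"ty": 0,"tz": 0,"rx": 0,"ry": 0,"rz": 0,"gripper": 1}
    - {"tx": 0,"ty": 0,"tz": 0,"rx": 0,"ry": 0,"rz": 0,"gripper": 1}
    - {"tx": 0,"ty": 0,"tz": 0,"rx": 0,"ry": 0,"rz": 0,"gripper": 1}
  grip_force: 30

```text
time_s: 5.38
ee_pos: [375.5, 282.0, 16.0]
ee_rot: [-180.0, -0.0, 15.8]
force: [-0.3, 0.1, 5.1]
gripper_width: 17.1
gripper_force: 30.0
```

Request:
send_rows:
  motion:
    - {"tx": 0,"ty": 0,"tz": -0.03,"rx": 0,"ry": 0,"rz": 0,"gripper": 1}
    - {"tx": 0,"ty": 0,"tz": -0.06,"rx": 0,"ry": 0,"rz": 0,"gripper": 1}
    - {"tx": 0,"ty": 0,"tz": -0.09,"rx": 0,"ry": 0,"rz": 0,"gripper": 1}
    - {"tx": 0,"ty": 0,"tz": -0.08,"rx": 0,"ry": 0,"rz": 0,"gripper": 1}
    - {"tx": 0,"ty": 0,"tz": 0,"rx": 0,"ry": 0,"rz": 0,"gripper": 1}
    - {"tx": 0,"ty": 0,"tz": 0,"rx": 0,"ry": 0,"rz": 0,"gripper": 1}

```text
time_s: 6.12
ee_pos: [374.6, 281.3, 144.7]
ee_rot: [180.0, 0.1, 15.8]
force: [0.2, -0.8, -1.4]
gripper_width: 17.6
gripper_force: 30.0
```

```bash
python3 - <<'E'
from h import *
g=grab('wrist');save(g,'w4');s=g['s']
print(s['time_s'],s['ee_pos'],s['ee_rot'],s['gripper_width'],s['force'])
zf=s['ee_pos'][2]+19-23
T=s['ee_pos']; print(proj(g,[[T[0],T[1],zf]]))
Rm=R.from_euler('xyz',s['ee_rot'],degrees=True).as_matrix()
print([proj(g,[T+Rm@np.array([32*np.cos(a),32*np.sin(a),4])])[0].round(0).tolist() for a in np.radians([0,45,90,135,-90,-45])])
t=grab('top');save(t,'t4')
hsv=cv2.cvtColor(t['frame'],cv2.COLOR_RGB2HSV);print('cup',circ(t,hsv[...,1]<50,55,(603,347),31))
E
```

```text
6.125 [374.60252099 281.29961676 144.69726593] [1.79955372e+02 1.09915292e-01 1.58033197e+01] 17.55423728329765 [ 0.16686162 -0.7922313  -1.40685612]
[[258.91315869 231.7179324 ]]
[[259.0, 186.0], [294.0, 200.0], [307.0, 232.0], [291.0, 261.0], [211.0, 232.0], [224.0, 200.0]]
cup (np.float64(0.5438936575396524), array([603.8, 347. ]), np.float64(64.78), 66.7)
```

View pics/w4.png

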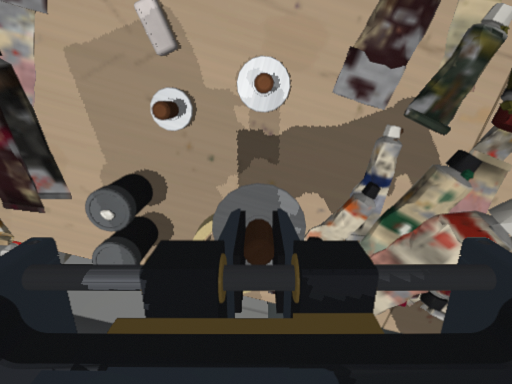

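The lid is held, with the front edge of its flange at about (259,184). I'll move on so the wrist camera sits over the cup and measure the rim from there.

Request:
send_rows:
  motion:
    - {"tx": 0.06,"ty": 0,"tz": 0,"rx": 0,"ry": 0,"rz": 0,"gripper": 1}
    - {"tx": 0.0795,"ty": 0,"tz": 0,"rx": 0,"ry": 0,"rz": 0,"gripper": 1}
    - {"tx": 0.0795,"ty": 0,"tz": 0,"rx": 0,"ry": 0,"rz": 0,"gripper": 1}
    - {"tx": 0.06,"ty": 0,"tz": 0,"rx": 0,"ry": 0,"rz": 0,"gripper": 1}
    - {"tx": 0.038,"ty": 0,"tz": 0,"rx": 0,"ry": 0,"rz": 0,"gripper": 1}
    - {"tx": 0,"ty": 0,"tz": 0,"rx": 0,"ry": 0,"rz": 0,"gripper": 1}
    - {"tx": 0,"ty": 0,"tz": 0,"rx": 0,"ry": 0,"rz": 0,"gripper": 1}
    - {"tx": 0,"ty": 0,"tz": 0,"rx": 0,"ry": 0,"rz": 0,"gripper": 1}

```text
time_s: 7.22
ee_pos: [526.9, 324.7, 145.4]
ee_rot: [180.0, 0.1, 15.8]
force: [0.4, 0.3, -0.5]
gripper_width: 17.1
gripper_force: 30.0
```

```bash
python3 - <<'E'
from h import *
g=grab('wrist');save(g,'w5');s=g['s']
print(s['time_s'],s['ee_pos'],s['ee_rot'],s['gripper_width'],s['force'])
hsv=cv2.cvtColor(g['frame'],cv2.COLOR_RGB2HSV)
for sm in (40,60): print(circ(g,hsv[...,1]<sm,55,(604,347),31))
print(proj(g,[[604,347,55],[573,347,55],[635,347,55],s['ee_pos']-[0,0,4]]))
E
```

```text
7.225 [526.85374732 324.71165338 145.42240859] [1.79981348e+02 6.68111616e-02 1.58189322e+01] 17.095227870031717 [ 0.43608172  0.30400757 -0.49669175]
(np.float64(3.1599069788491128), array([604.4, 350.2]), np.float64(61.22), 62.0)
(np.float64(3.0143132440488722), array([604.4, 350.2]), np.float64(61.74), 62.9)
[[258.36239579 104.9998498 ]
 [249.03268941 139.12853664]
 [268.35478271  68.48085973]
 [258.91497472 231.72119922]]
```

View pics/w5.png

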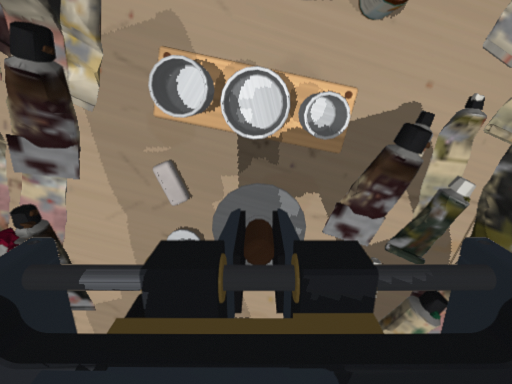

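The cup row is clearly visible, with the middle cup at about (255,102) and the held flange's front arc at about (259,184). I'll fit that arc to get the lid's offset in the hand, in the same camera.

```bash
python3 - <<'E'
from h import *
g=grab('wrist');s=g['s'];T=s['ee_pos'];zf=T[2]-4
gr=cv2.GaussianBlur(cv2.cvtColor(g['frame'],cv2.COLOR_RGB2GRAY),(3,3),0)
hsv=cv2.cvtColor(g['frame'],cv2.COLOR_RGB2HSV)
c=np.array([259,231.7]);pts=[]
m=(hsv[...,1]<50)
# radial scan from outside in along front arc using saturation transition
for a in np.radians(np.arange(-165,-14,3)):
    u=np.array([np.cos(a),np.sin(a)])
    for r in np.arange(58,38,-.25):
        p=c+r*u; x,y=np.round(p).astype(int); q=np.round(c+(r-3)*u).astype(int)
        if m[y,x] and m[q[1],q[0]]: pts.append(p);break
P=cast(g,pts,zf)[:,:2]
for _ in range(4):
    A=np.c_[2*P,np.ones(len(P))];b=(P**2).sum(1);w=np.linalg.lstsq(A,b,rcond=None)[0]
    r=np.sqrt(w[2]+w[0]**2+w[1]**2);e=np.hypot(*(P-w[:2]).T)-r;P=P[abs(e)<max(.6,1.5*e.std())]
# fixed radius fit
from scipy.optimize import least_squares
f=least_squares(lambda c:np.hypot(*(P-c).T)-32,w[:2]).x
y=np.radians(s['ee_rot'][2]);B=np.array([[np.cos(y),np.sin(y)],[np.sin(y),-np.cos(y)]])
cup=circ(g,hsv[...,1]<60,55,(604,347),31)[1]
print(T,len(P),'r',r,e.std(),'lid-tcp tool free',B@(w[:2]-T[:2]),'fixed',B@(f-T[:2]))
print('cup-tcp',B@(cup-T[:2]),'top',B@(np.array([604,347.1])-T[:2]))
print('top tool ',s['force'])
E
```

```text
[527.04537781 324.82156068 145.66098734] 50 r 30.785271861622586 0.2578138993692899 lid-tcp tool free [ 3.38100754 -0.28054819] fixed [ 1.85275581 -0.28526479]
cup-tcp [81.27439345 -3.44970856] top [80.1132808  -0.45274053]
top tool  [-0.34553475  0.15216412 -0.47720488]
```

Request:
send_rows:
  motion:
    - {"tx": 0.05,"ty": -0.0036,"tz": 0,"rx": 0,"ry": 0,"rz": 0,"gripper": 1}
    - {"tx": 0.06,"ty": 0,"tz": 0,"rx": 0,"ry": 0,"rz": 0,"gripper": 1}
    - {"tx": 0.048,"ty": 0,"tz": 0,"rx": 0,"ry": 0,"rz": 0,"gripper": 1}
    - {"tx": 0,"ty": 0,"tz": 0.05,"rx": 0,"ry": 0,"rz": 0,"gripper": 1}
    - {"tx": 0,"ty": 0,"tz": 0.05,"rx": 0,"ry": 0,"rz": 0,"gripper": 1}
    - {"tx": 0,"ty": 0,"tz": 0.037,"rx": 0,"ry": 0,"rz": 0,"gripper": 1}
    - {"tx": 0,"ty": 0,"tz": 0,"rx": 0,"ry": 0,"rz": 0,"gripper": 1}
    - {"tx": 0,"ty": 0,"tz": 0,"rx": 0,"ry": 0,"rz": 0,"gripper": 1}
    - {"tx": 0,"ty": 0,"tz": 0,"rx": 0,"ry": 0,"rz": 0,"gripper": 1}

```text
time_s: 8.45
ee_pos: [604.1, 348.7, 78.6]
ee_rot: [-180.0, -0.1, 15.8]
force: [-0.2, 0.3, -0.9]
gripper_width: 17.1
gripper_force: 30.0
```

```bash
python3 - <<'E'
from h import *
g=grab('wrist');s=g['s'];b=grab('scene');save(b,'s6');t=grab('top')
print(s['time_s'],s['ee_pos'],s['ee_rot'],s['gripper_width'],s['force'])
c=proj(b,[[604,347,55]])[0].astype(int);x,y=c
B=cv2.resize(b['frame'][y-50:y+40,x-50:x+50],(500,450),interpolation=2)
c2=proj(t,[[604,347,55]])[0].astype(int);x,y2=c2
C=cv2.resize(t['frame'][y2-30:y2+30,x-50:x+50],(300,180),interpolation=2)
W=cv2.resize(g['frame'][130:280,170:350],(300,250),interpolation=2)
o=np.zeros((450,800,3),np.uint8);o[:,:500]=B;o[:180,500:]=C;o[190:440,500:]=W
cv2.imwrite('pics/v6.png',o[:,:,::-1]);print(c,c2)
E
```

```text
8.45 [604.09817378 348.68157922  78.55841966] [-1.79971664e+02 -1.40175203e-01  1.58066284e+01] 17.10446065310647 [-0.21248198  0.29418817 -0.88964112]
[275 174] [257 176]
```

View pics/v6.png

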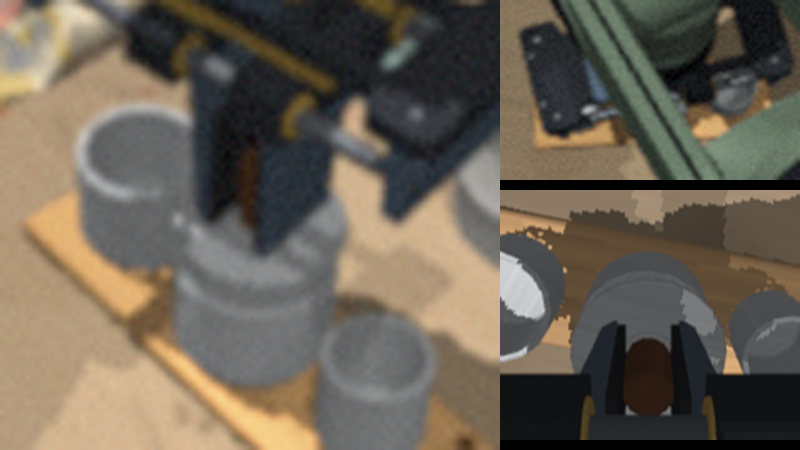

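```bash
python3 - <<'E'
from h import *
b=grab('scene');s=b['s'];T=s['ee_pos'];print(T,s['ee_rot'])
acc=np.mean([b['frame'].astype(float)]+[grab('scene')['frame'] for _ in range(3)],0).astype(np.uint8)
lab=cv2.cvtColor(acc,cv2.COLOR_RGB2LAB).astype(int); ch=lab[...,2]-128
def ext(r,thr=9):
    row=ch[r]; c=275
    l=c
    while row[l]<thr: l-=1
    q=c
    while row[q]<thr: q+=1
    f=lambda i,j:i+(row[i]-thr)/(row[i]-row[j])*(j-i) # subpixel
    return f(l,l+1),f(q,q-1)
for r in range(158,202,2):
    l,q=ext(r);print(r,round(l,1),round(q,1),round((l+q)/2,2),end=' | ')
def model(cx,cy,z,rad):
    a=np.radians(np.arange(0,360,2));p=proj(b,np.c_[cx+rad*np.cos(a),cy+rad*np.sin(a),0*a+z]);i,j=p[:,0].argmin(),p[:,0].argmax()
    return p[i].round(1),p[j].round(1)
print();
for y in (347,350.2): print('cup',y,'rim',model(604.2,y,55,31),'foot',model(604.2,y,10,31))
u=R.from_euler('xyz',s['ee_rot'],degrees=True).as_matrix()[:,0]
L=T[:2]+1.9*u[:2];print('lid',L,model(*L,T[2]-4,32),model(*L,T[2]-8,32))
E
```

```text
[603.73073246 348.45317191  77.9656163 ] [-1.79988514e+02 -7.55902487e-02  1.58039240e+01]
158 275.2 275.5 275.38 | 160 275.2 275.7 275.44 | 162 275.2 277.0 276.1 | 164 274.7 292.4 283.52 | 166 274.8 293.1 283.93 | 168 274.2 293.7 283.98 | 170 241.6 293.7 267.64 | 172 242.9 293.4 268.19 | 174 244.7 292.7 268.7 | 176 247.6 291.9 269.76 | 178 259.5 291.8 275.66 | 180 259.1 291.6 275.36 | 182 259.2 291.6 275.42 | 184 259.0 292.5 275.75 | 186 259.0 291.6 275.29 | 188 259.3 292.0 275.65 | 190 259.5 309.3 284.37 | 192 260.2 311.2 285.7 | 194 261.9 312.0 286.96 | 196 264.1 312.2 288.15 | 198 266.5 284.6 275.54 | 200 269.8 280.7 275.21 | 
cup 347 rim (array([259.3, 174.7]), array([292.6, 175.7])) foot (array([259. , 190.5]), array([291.1, 191. ]))
cup 350.2 rim (array([258.3, 173.7]), array([291.6, 174.7])) foot (array([258. , 189.4]), array([290.1, 190. ]))
lid [605.55890963 348.97062913] (array([258.9, 166.8]), array([293.8, 167.8])) (array([258.9, 168.3]), array([293.7, 169.3]))
```

The scene view agrees with the top camera that the cup is at about (604,347), and it agrees with the robot on the lid position. I'll make a small correction and lower slowly.

Request:
send_rows:
  motion:
    - {"tx": -0.003,"ty": 0.0022,"tz": 0,"rx": 0,"ry": 0,"rz": 0,"gripper": 1}
    - {"tx": 0,"ty": 0,"tz": 0.006,"rx": 0,"ry": 0,"rz": 0,"gripper": 1}
    - {"tx": 0,"ty": 0,"tz": 0.006,"rx": 0,"ry": 0,"rz": 0,"gripper": 1}
    - {"tx": 0,"ty": 0,"tz": 0.006,"rx": 0,"ry": 0,"rz": 0,"gripper": 1}
    - {"tx": 0,"ty": 0,"tz": 0.003,"rx": 0,"ry": 0,"rz": 0,"gripper": 1}
    - {"tx": 0,"ty": 0,"tz": 0,"rx": 0,"ry": 0,"rz": 0,"gripper": 1}
    - {"tx": 0,"ty": 0,"tz": 0,"rx": 0,"ry": 0,"rz": 0,"gripper": 1}
    - {"tx": 0,"ty": 0,"tz": 0,"rx": 0,"ry": 0,"rz": 0,"gripper": 1}

```text
time_s: 9.8
ee_pos: [602.2, 346.8, 66.6]
ee_rot: [180.0, 0.0, 15.8]
force: [-0.2, 0.7, -2.0]
gripper_width: 17.3
gripper_force: 30.0
```

The plug is about 4 mm inside the mouth with no contact force.

Request:
send_rows:
  motion:
    - {"tx": 0,"ty": 0,"tz": 0.003,"rx": 0,"ry": 0,"rz": 0,"gripper": 1}
    - {"tx": 0,"ty": 0,"tz": 0.003,"rx": 0,"ry": 0,"rz": 0,"gripper": 1}
    - {"tx": 0,"ty": 0,"tz": 0,"rx": 0,"ry": 0,"rz": 0,"gripper": 1}
    - {"tx": 0,"ty": 0,"tz": 0,"rx": 0,"ry": 0,"rz": 0,"gripper": 1}
    - {"tx": 0,"ty": 0,"tz": 0,"rx": 0,"ry": 0,"rz": 0,"gripper": 1}

```text
time_s: 10.42
ee_pos: [602.3, 346.8, 63.6]
ee_rot: [180.0, 0.0, 15.8]
force: [1.1, -0.1, -0.5]
gripper_width: 17.0
gripper_force: 30.0
```

Request:
send_rows:
  motion:
    - {"tx": 0,"ty": 0,"tz": 0.0016,"rx": 0,"ry": 0,"rz": 0,"gripper": 1}
    - {"tx": 0,"ty": 0,"tz": 0,"rx": 0,"ry": 0,"rz": 0,"gripper": 1}
    - {"tx": 0,"ty": 0,"tz": 0,"rx": 0,"ry": 0,"rz": 0,"gripper": 1}
    - {"tx": 0,"ty": 0,"tz": 0,"rx": 0,"ry": 0,"rz": 0,"gripper": 0.5}
    - {"tx": 0,"ty": 0,"tz": 0,"rx": 0,"ry": 0,"rz": 0,"gripper": 0.1}
    - {"tx": 0,"ty": 0,"tz": 0,"rx": 0,"ry": 0,"rz": 0,"gripper": 0.1}
    - {"tx": 0,"ty": 0,"tz": 0,"rx": 0,"ry": 0,"rz": 0,"gripper": 0.1}

```text
time_s: 11.3
ee_pos: [602.2, 346.7, 62.8]
ee_rot: [180.0, 0.0, 15.8]
force: [0.1, 0.4, -1.0]
gripper_width: 41.1
gripper_force: 0.0
```

Request:
send_rows:
  motion:
    - {"tx": 0,"ty": 0,"tz": -0.04,"rx": 0,"ry": 0,"rz": 0,"gripper": 0.1}
    - {"tx": 0,"ty": 0,"tz": -0.08,"rx": 0,"ry": 0,"rz": 0,"gripper": 0.1}
    - {"tx": 0,"ty": 0,"tz": -0.08,"rx": 0,"ry": 0,"rz": 0,"gripper": 0.1}
    - {"tx": -0.1,"ty": 0,"tz": 0,"rx": 0,"ry": 0,"rz": 0,"gripper": 0.1}
    - {"tx": -0.1,"ty": 0,"tz": 0,"rx": 0,"ry": 0,"rz": 0,"gripper": 0.1}
    - {"tx": 0,"ty": 0,"tz": 0,"rx": 0,"ry": 0,"rz": 0,"gripper": 0.1}
    - {"tx": 0,"ty": 0,"tz": 0,"rx": 0,"ry": 0,"rz": 0,"gripper": 0.1}

```text
time_s: 12.18
ee_pos: [506.9, 320.0, 163.5]
ee_rot: [-180.0, -0.1, 15.8]
force: [0.2, -0.3, 1.0]
gripper_width: 41.3
gripper_force: 0.0
```

```bash
python3 - <<'E'
from h import *
g=grab('wrist');b=grab('scene');s=env.state()
print(s['time_s'],s['ee_pos'],s['force'])
x,y=275,174
o=np.zeros((450,800,3),np.uint8);o[:,:500]=cv2.resize(b['frame'][y-50:y+40,x-50:x+50],(500,450),interpolation=2)
o[:225,500:]=cv2.resize(g['frame'],(300,225))
o[225:,500:]=cv2.resize(g['frame'][40:190,160:360],(300,225),interpolation=2)
cv2.imwrite('pics/v7.png',o[:,:,::-1])
hsv=cv2.cvtColor(g['frame'],cv2.COLOR_RGB2HSV)
print(circ(g,hsv[...,1]<60,59,(604,347),32))
E
```

```text
12.275 [507.46056067 320.10021827 163.08433064] [0.71311608 0.05961953 0.44350248]
(np.float64(0.8767115508732188), array([603.5, 347.6]), np.float64(63.74), 64.4)
```

View pics/v7.png

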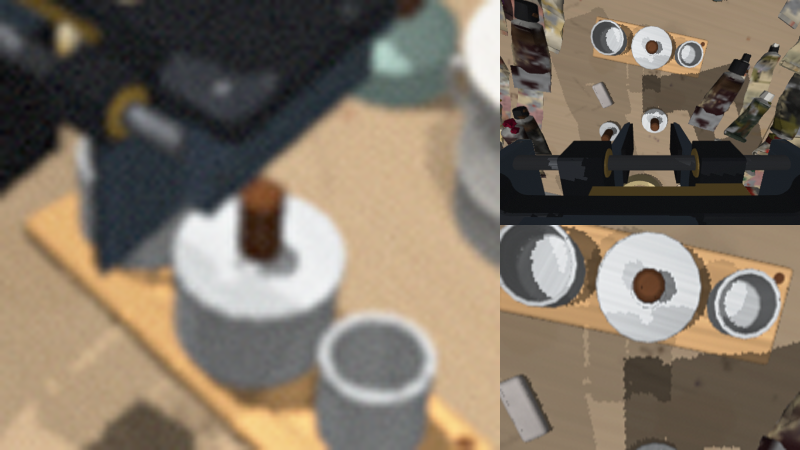

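The large lid sits flat on the middle cup: the flange is level and centred at about (650,287) in the crop. The neighbouring cups, the other lids and the eraser haven't moved.

```bash
python3 -c "
from workcell import env
print(env.job_done())"
```

```text
the job is handed in; nothing more can be done
None
```

The large lid, which fits the middle cup, is on that cup; the last pictures show it flat on the rim, and I handed the job in at about 12.3 s of the 29 s allowed (no verdict was returned).

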